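# Dock the bike-light battery behind the sliding panel

## Task

Slide the smoked glass panel on the key shelf fully open, then put the flat bike-light battery pack from its wooden stand into the charging dock in the cubby: tilt it so that its long toe goes under the dock's keeper bar, then straighten it upright until it sits fully home and the sprung catch has snapped shut over its heel. Let go only after the catch has closed; leave the panel open, and leave the bowl, bell and hairbrush where they are.

Things in the scene. Friction and masses are not known exactly. Their poses are not given: they have to be found in the camera images.
- panel (a joint): Smoked glass sliding panel, a flat 206 x 196 x 6 mm sheet on top of the key shelf covering the cubby. 0 = cubby fully covered, 0.19 m = fully open. It slides along the shelf's +y with about 1.5 N of friction and stays where left. It starts 0 to 40 mm open.
- panel_grip (a point): Grip point on the panel's upstanding aluminium fin (fin 50 mm along the shelf's x, 10 mm thick along its y, 30 mm high, at the middle of the panel). The point is on the fin's centre, 12 mm below its top and 18 mm above the panel's upper face; it travels with the panel. Axes parallel to the shelf's.
- shelf: Fixed dark key shelf on the table, 220 (x) x 400 (y) x 78 mm high; origin at the centre of its underside, +y the way the panel opens, +x away from the robot. The -y half is an open-topped cubby: x -98 to 98 mm, y -188 to 8 mm, floor 10 mm above the table. The +y half is a closed box over which the open panel parks.
- dock: Fixed grey charging dock on the cubby floor: a narrow slot open upwards, along the dock's x, which points nearly along the shelf's +y (to the robot's left). Origin at its underside's centre, z up. Slot floor 6 mm above the origin; slot 20 mm wide (y -10 to 10); side walls 18 mm high above the slot floor, their tops flaring out in 8 mm high chamfers. Keeper bar at the -x end, tall wall with catch at the +x end.
- dock_keeper (a point): Mid slot, lower inner edge of the steel keeper bar that crosses the slot at its -x end (to the robot's right): dock x = -50 mm, 14.5 mm above the slot floor. The bar runs from here to x = -63.5 mm and is 4 mm thick (top 18.5 mm above the slot floor); below it an end stop stands at x = -60.5 mm.
- dock_wall (a point): Mid slot, upper inner edge of the tall wall at the +x end: dock x = 54.5 mm, 50 mm above the slot floor. From keeper to this wall is 104.5 mm, less than the pack's 111 mm foot: the pack enters only leaning over about 23 degrees (30 is comfortable), heel raised, toe low and slid under the keeper, then turned upright about its toe.
- dock_seat (a point): Point on the slot floor at the middle of the dock (6 mm above the dock's origin), axes as the dock's. The pack's origin lies here when it is home.
- catch (a joint): Sprung steel catch nose in the dock's tall wall. 0 = closed: nose out to x = 48.5 mm, its underside 10 mm above the slot floor, over the seated heel tab. Grows to 9 mm as pushed back to +x. Its sloping top lets the heel tab, coming down, push it back about 6 mm (2 to 3.5 N of spring); it then springs shut over the tab by itself.
- pack: Flat black bike-light battery pack, about 160 g, loose, upright in the stand. Main body x -43 to 45, 16 mm thick (y), 75 mm high (z up). Origin on the underside, mid thickness. Along the foot a long toe tab reaches to x = -59 mm and a short heel tab to x = 52 mm, both 7 mm high, 14 mm thick. In the dock the toe points to the dock's -x.
- pack_toe (a point): Tip of the toe tab at its underside, 59 mm from the pack's origin along its -x; axes as the pack's.
- stand: Fixed wooden block 130 x 60 x 28 mm with an open-ended groove along x, 20 mm wide and 16 mm deep (groove floor 12 mm above the origin at the underside's centre). The pack stands in the groove, toe to the block's -x (to the robot's right).
- bowl: Bystander: stainless steel bowl, 120 mm across, 45 mm high, loose; origin at its underside.
- bell: Bystander: blue plastic bike bell, 50 mm across, 27 mm high, with a small lever, loose; origin at its underside. Beyond it (+x, by 90 to 210 mm) a fixed hook stand with two keys, 150 mm high.
- brush: Bystander: wooden hairbrush, 215 mm long along y, 26 mm high, lying bristles down, loose; origin at its underside.
Not all that is in view belongs to the job. Of the things like the pack, leave any that is blue or yellow; of the rest the smaller one is meant.

How it is judged:
On the way, in this order (a step that is already met when the one before it is completed fails the run):
1. the panel is slid fully open (value of joint panel above 0.165 m), for 0.1 s.
2. the pack leans, its toe under the keeper bar (x of pack_toe in the frame of dock between -0.066 and -0.051 m and y of pack_toe in the frame of dock between -0.01 and 0.01 m and z of pack_toe in the frame of dock below 0.018 m and angle between pack's own z axis and vertical above 0.15 rad), for 0.05 s.
3. the pack is upright and home with the catch closed over its heel, the gripper still on it (distance between pack and dock_seat below 0.006 m and angle between pack's own z axis and vertical below 0.07 rad and angle between the x axis of pack and the x axis of dock, either way round below 0.08 rad and value of joint catch below 0.0015 m and contact force between the fingers and pack above 0.5 N), for 0.1 s.
At the end, for the whole second after the job is handed in: The pack stands in the dock, its origin within 6 mm of the seat point, upright within 4 degrees and along the slot within 4.5 degrees, the catch closed to within 1.5 mm, the pack released and at rest, the panel at least 165 mm open (distance between pack and dock_seat below 0.006 m and angle between pack's own z axis and vertical below 0.07 rad and angle between the x axis of pack and the x axis of dock, either way round below 0.08 rad and value of joint catch below 0.0015 m and value of joint panel above 0.165 m and linear speed of pack below 0.02 m/s and contact force between the fingers and pack below 0.1 N); the robot touches nothing.
It fails at once if the bowl is moved more than 30 mm (distance of bowl from where it was at the start of the episode above 0.03 m).
It fails at once if the bell is moved more than 30 mm (distance of bell from where it was at the start of the episode above 0.03 m).
It fails at once if the hairbrush is moved more than 30 mm (distance of brush from where it was at the start of the episode above 0.03 m).
It also fails if it takes over 58 s, if anything falls off the work surface, if the arm or the gripper's body presses on something with over 40 N, if the wrist force passes 120 N, or if a joint passes its speed limit or range.

## Robot

A 7-joint arm with a two-finger parallel gripper is mounted at the origin on the work surface. World frame = base frame: x ahead of the robot, y to its left, z up, the work surface at z = 0. Lengths are in m, angles in rad, forces in N, time in s.
With the tool pointing down it reaches from about 0.425 to 1.025 m from the base axis. Payload 3.6 kg.
Tool frame: the origin (TCP) lies at the very end of the fingers, on their centre line; the grasp point (between the pads) lies 19 mm behind it; z points along the fingers, y is the line along which they close (so a half turn about z gives the same grasp; the last joint's range is limited). The gripper opens to 85 mm and grips with 20 to 120 N. Pads are 22 mm wide; open, the fingers measure 114 mm over their backs; the gripper's body (76 mm by 85 mm) begins 54 mm behind the grasp point. The pads swing forward as they close: fully open they stand 13 mm farther back than shut.
Start: joints at [1.107, 0.591, 0.048, 1.609, -0.033, 0.943, -0.034], TCP at [0.263, -0.676, 0.231] pointing down, gripper open.
Joint ranges: [-2.69, 2.69], [-0.47, 2.24], [-1.27, 1.36], [0.19, 2.51], [-1.53, 4.68], [0.08, 2.07], [-3.09, 3.09]. Speed limits (rad/s): [2.57, 2.57, 3.14, 3.14, 3.14, 3.14, 3.14].

## Interface

Orientations are given as a 3x3 rotation matrix whose columns are the frame's x, y, z axes.
In Python, from station import * gives the robot as it stands.
- The arm moves only by the tool play_rows, never from a script. Its argument "targets" is a list of rows, each a list of 7 numbers: the shift along the tool's x, y, z in units of 40 cm (1.0 is 40 cm), then the turn, a rotation vector about the tool's x, y, z in units of pi/2 rad (1.0 is pi/2 rad), then the opening, from 0 (shut) to 1 (fully open). In form: [[tx, ty, tz, wx, wy, wz, claw], ...]. A call has 1 to 20 rows; each row shifts and turns the commanded pose from where the row before left it, along the tool's axes as they then stand; what a row does not reach is not made up. A row lasts 1/8 s, in which the tool goes at most 62.5 mm and 10.7 degrees, less where a joint would pass 70% of its speed; a pose out of reach is approached as far as the arm can. A call with a number of a shift or a turn outside -1 to 1 is refused whole. A call with a gripper value outside its range is refused whole. The fingers move at their own pace and stop on an object; "force" is the grip in N (left out, the last holds). Time passes only in rows, so rows that do not move let the fingers close. It gives the time, the measured TCP pose, the force, the opening and the grip force at its end, in the units of the state.
- observe(): the state, without advancing time (a new reading comes with each control period).
- capture(name): name is "scene" or "top"; returns the picture (400x640x3 uint8, red, green, blue); there is no depth.
- camera_model(name): a dict with "fovy" (degrees; the focal length in pixels is half the picture's height over the tangent of half this angle, whatever the lens; pixels are square), "cx", "cy" (the principal point, pixels), "T" (4x4, takes a point from camera to world coordinates). Camera axes: x right, y down, z forward; pixel columns grow to the right and rows downward; lengths in m; the calibration is good to about 2 mm. A picture is of the moment at which its call begins. camera_model takes no time and is no camera call.
- sign_off(): hands the job in; it is judged then, once.
The state is a dict: "t": time; "joint_positions": joint angles; "joint_vel": joint speeds; "joint_efforts": joint torques, N m; "tcp_pos": TCP position; "ee_rot": TCP orientation; "wrist_force": force on the tool from outside, world axes, zero at the start; "torque": the same for the moment, N m; "finger_gap": finger opening in m; "gripper_force": force on a finger pad.
Only numpy, scipy, OpenCV 4.12 (cv2) and the standard library are available. Lean on these libraries where they do the work, as an engineer would, in place of code of your own. Each camera call takes 0.05 s, during which the arm holds its last target. There are 200 camera calls.

## Working session

There is one attempt and no reset: what is moved stays moved. The work goes in short steps, Python scripts to look and compute and a tool call to move; the robot and the scene stay as the last step left them, time stands still between calls to the robot, and variables do not carry over. Pictures are saved under pics/ and viewed, at most 10 in all, crops included, and the job is handed in when it is done.

Besides the shell and the picture viewer there is one more tool, called after "Request:" by a JSON object that holds its "name" and its "arguments", one argument or row to a line. play_rows: Moves the arm, as the interface text tells. Its arguments: {"type":"object","properties":{"targets":{"type":"array","items":{"type":"array","items":{"type":"number"}}},"force":{"type":"number"}},"required":["targets"]}

```bash
ls; mkdir -p pics
python3 - <<'E'
from station import *
import cv2,numpy as np
s=observe()
print(s['t'],s['tcp_pos'],s['ee_rot'],s['finger_gap'])
for n in ("scene","top"):
    cv2.imwrite(f"pics/{n}0.png",capture(n)[:,:,::-1])
    m=camera_model(n); print(n,m['fovy'],m['cx'],m['cy'],np.round(m['T'],3).tolist(), [k for k in m])
E
```

```text
pics
0.0 [ 0.2624056  -0.67493806  0.23014166] [[ 9.32016329e-01  3.62415084e-01 -9.32798284e-04]
 [ 3.62416262e-01 -9.32014087e-01  2.04812755e-03]
 [-1.27108824e-04 -2.24694958e-03 -9.99997468e-01]] 0.08591413970469793
scene 50.714532854831305 314.1361782215341 202.07919633455512 [[-0.74, 0.425, -0.521, 1.007], [0.672, 0.447, -0.59, 0.419], [-0.018, -0.787, -0.616, 0.674], [0.0, 0.0, 0.0, 1.0]] ['fovy', 'cx', 'cy', 'T']
top 48.10650868771124 320.44131919409267 197.44550604440943 [[-0.007, -0.985, 0.172, 0.346], [-1.0, 0.011, 0.019, -0.129], [-0.02, -0.171, -0.985, 1.02], [0.0, 0.0, 0.0, 1.0]] ['fovy', 'cx', 'cy', 'T']
```

View pics/scene0.png

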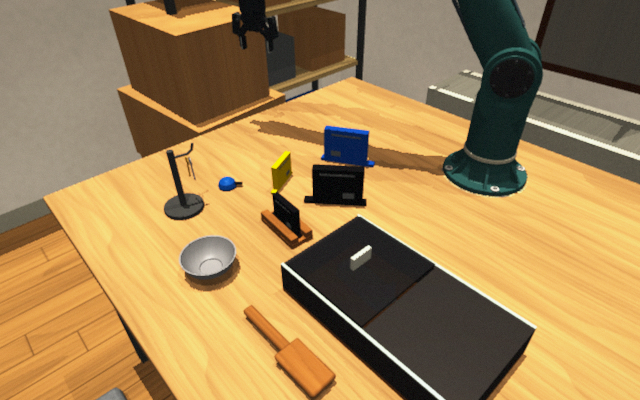

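View pics/top0.png

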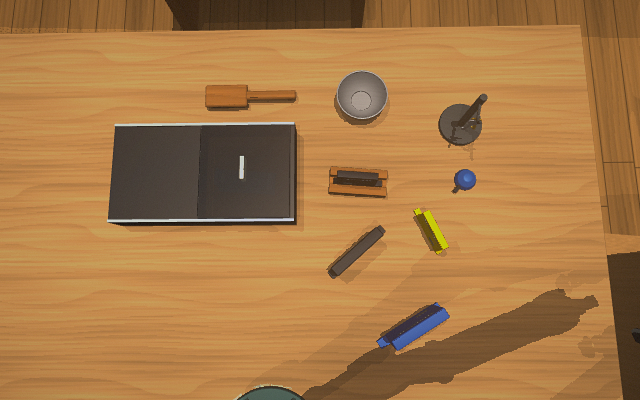

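Candidates for the pack, in top-view pixels: black in the wooden stand (358,180), larger black loose on the table (357,252), yellow (430,231), blue (414,327). By the description I choose the one in the stand. I'll check it in a close crop and measure there.

Run:
```python
import cv2,numpy as np
t=cv2.imread("pics/top0.png");s=cv2.imread("pics/scene0.png")
a=cv2.resize(t[110:235,100:300],None,fx=4,fy=4,interpolation=cv2.INTER_CUBIC)[:300]
a=cv2.resize(t[115:230,100:300],(800,460)[:2],interpolation=cv2.INTER_CUBIC)
a=cv2.resize(a,(400,230))
b=cv2.resize(t[155:210,320:400],(480,330),interpolation=cv2.INTER_CUBIC)
c=cv2.resize(s[180:255,250:325],(320,320),interpolation=cv2.INTER_CUBIC)
o=np.zeros((600,800,3),np.uint8)
a=cv2.resize(t[160:225,100:300][:,:],(800,260),interpolation=cv2.INTER_CUBIC)
a=cv2.resize(t[118:228,100:304],(500,270),interpolation=cv2.INTER_CUBIC)
o[:330,:480]=b;o[:320,480:]=c;o[330:,:500]=a
d=cv2.resize(t[145:190,215:265],(300,270),interpolation=cv2.INTER_CUBIC);o[330:,500:]=d
o=np.clip(o.astype(float)*1.5,0,255).astype(np.uint8)
cv2.imwrite("pics/crop1.png",o)
```

```text
(no output)
```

View pics/crop1.png

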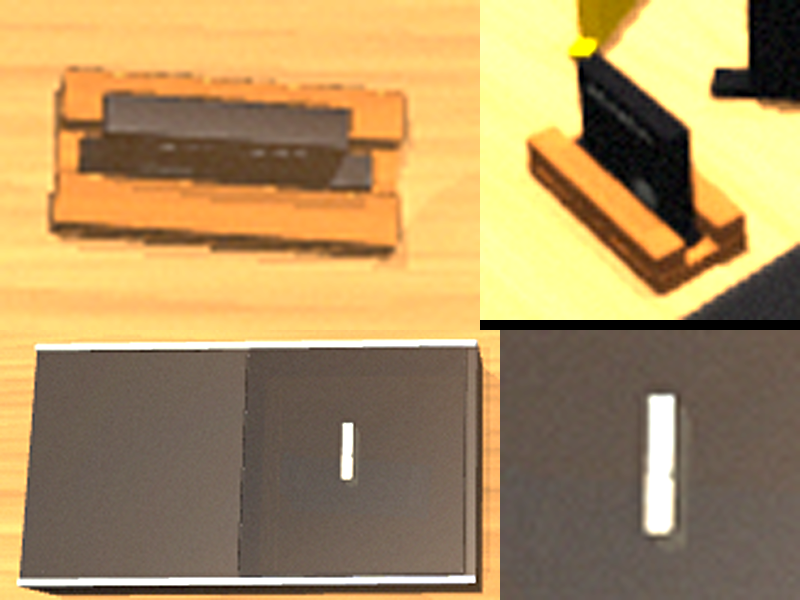

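```bash
cat > h.py <<'E'
from station import *
import numpy as np,cv2
from scipy.spatial.transform import Rotation as R
def ray(n,u,v):
    m=camera_model(n);f=200/np.tan(np.radians(m['fovy']/2));T=np.array(m['T'])
    return T[:3,3],T[:3,:3]@np.array([(u-m['cx'])/f,(v-m['cy'])/f,1])
def px(n,u,v,z):
    o,d=ray(n,u,v);return o+d*(z-o[2])/d[2]
def proj(n,p):
    m=camera_model(n);f=200/np.tan(np.radians(m['fovy']/2));T=np.array(m['T'])
    q=(np.atleast_2d(p)-T[:3,3])@T[:3,:3];return q[:,:2]/q[:,2:]*f+[m['cx'],m['cy']]
E
python3 - <<'E'
from h import *
np.set_printoptions(precision=4,suppress=True)
print("pack top");P=[px("top",320+x/6,155+y/6,.087) for x,y in((105,95),(350,108),(350,150),(105,135))];print(np.array(P)[:,:2],np.linalg.norm(P[0]-P[1]),np.linalg.norm(P[0]-P[3]))
print("stand top");P=[px("top",320+x/6,155+y/6,.028) for x,y in((65,70),(405,93),(400,247),(52,228))];print(np.array(P)[:,:2],np.linalg.norm(P[0]-P[1]),np.linalg.norm(P[0]-P[3]),np.mean(P,0))
print("fin top");P=[px("top",215+(x-500)/6,145+(y-330)/6,.114) for x,y in((648,395),(675,395),(672,535),(645,535))];print(np.array(P)[:,:2],np.linalg.norm(P[0]-P[3]),np.linalg.norm(P[0]-P[1]),np.mean(P,0))
for z in(.078,):
  P=[px("top",100+x/2.451,118+(y-330)/2.4545,z) for x,y in((37,345),(477,343),(475,583),(20,583))]
  P=np.array(P);print("shelf",P[:,:2],[np.linalg.norm(P[i]-P[i-1]) for i in range(4)],P.mean(0))
E
```

```text
pack top
[[ 0.566  -0.148 ]
 [ 0.5602 -0.2348]
 [ 0.545  -0.2344]
 [ 0.5514 -0.1478]] 0.08698306134791249 0.014555251321179819
stand top
[[ 0.5898 -0.1342]
 [ 0.5792 -0.2624]
 [ 0.5203 -0.2586]
 [ 0.5289 -0.1286]] 0.12859556813957207 0.06107469198508819 [ 0.5546 -0.196   0.028 ]
fin top
[[0.5943 0.0568]
 [0.5942 0.0474]
 [0.5443 0.0473]
 [0.5444 0.0567]] 0.04996493102354186 0.00946143100995927 [0.5693 0.0521 0.114 ]
shelf [[ 0.6804  0.3434]
 [ 0.6765 -0.0554]
 [ 0.4601 -0.0542]
 [ 0.464   0.3428]] [np.float64(0.21639672169053428), np.float64(0.398854138612883), np.float64(0.21639694479230304), np.float64(0.39706363525717625)] [0.5703 0.1442 0.078 ]
```

```bash
cat >> h.py <<'E'
def plan(p,Rt=None,s=None):
    s=s or observe();R0=np.array(s['ee_rot']);d=R0.T@(np.array(p)-s['tcp_pos'])
    print('t',round(s['t'],2),'shift units',np.round(d/.4,4),'mm',np.round(d*1000,1))
    if Rt is not None:
        w=R.from_matrix(R0.T@Rt).as_rotvec();print('turn units',np.round(w/(np.pi/2),4),'deg',np.round(np.degrees(w),2))
def down(yaw):  # tool x at world yaw, z down
    c,s=np.cos(yaw),np.sin(yaw);return np.array([[c,s,0],[s,-c,0],[0,0,-1.]])
E
python3 - <<'E'
from h import *
print(proj("scene",[[.5943,.0521,.114],[.5443,.052,.114],[.5693,.052,.084],[.557,-.148,.087],[.554,-.2348,.087]]))
plan([.569,.012,.16],down(-.0098))
E
python3 - <<'E'
import cv2
s=cv2.imread("pics/scene0.png")
cv2.imwrite("pics/crop2.png",cv2.resize(s[230:285,335:390],(550,550),interpolation=cv2.INTER_CUBIC))
E
```

```text
[[351.49820622 257.14283253]
 [369.71065647 244.16237761]
 [359.94841989 261.75773427]
 [297.07489969 209.91827645]
 [273.91575277 192.30284927]]
t 0.1 shift units [ 1.3368 -1.3226  0.1782] mm [ 534.7 -529.    71.3]
turn units [-0.0013  0.0003  0.2424] deg [-0.12  0.03 21.81]
```

View pics/crop2.png

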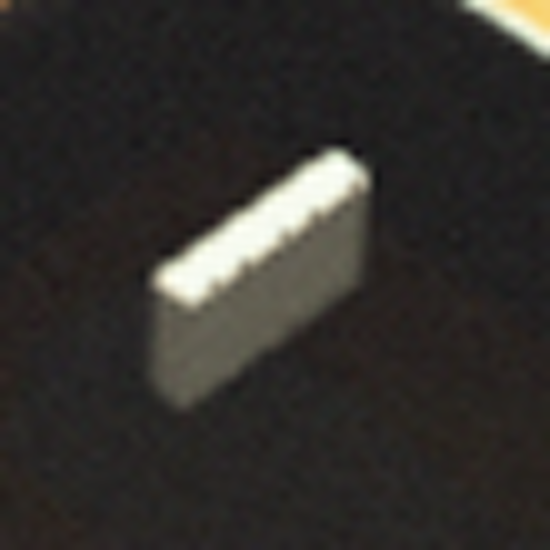

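The pack in the stand is right. The fin top is at about z 0.110, seen in crop at (165,290)-(355,165). Now I move behind the fin with the fingers shut.

Request:
{"name": "play_rows", "arguments": {
  "targets": [
    [0.0836,-0.0827,0.0111,0,0,0,0],
    [0.0836,-0.0827,0.0111,0,0,0,0],
    [0.0836,-0.0827,0.0111,0,0,0,0],
    [0.0836,-0.0827,0.0111,0,0,0,0],
    [0.0836,-0.0827,0.0111,0,0,0,0],
    [0.0836,-0.0827,0.0111,0,0,0,0],
    [0.0836,-0.0827,0.0111,0,0,0,0],
    [0.0836,-0.0827,0.0111,0,0,0,0],
    [0.0836,-0.0827,0.0111,0,0,0,0],
    [0.0836,-0.0827,0.0111,0,0,0,0],
    [0.0836,-0.0827,0.0111,0,0,0,0],
    [0.0836,-0.0827,0.0111,0,0,0,0],
    [0.0836,-0.0827,0.0111,0,0,0,0],
    [0.0836,-0.0827,0.0111,0,0,0,0],
    [0.0836,-0.0827,0.0111,0,0,0,0],
    [0.0836,-0.0827,0.0111,0,0,0,0],
    [0,0,0,0,0,0.081,0],
    [0,0,0,0,0,0.081,0],
    [0,0,0,0,0,0.081,0],
    [0,0,0,0,0,0,0]
  ],
  "force": 60
}}

```text
t: 2.6
tcp_pos: [0.5693, 0.0116, 0.1599]
ee_rot: [[1.0, -0.009, -0.001], [-0.009, -1.0, -0.0], [-0.001, 0.0, -1.0]]
wrist_force: [0.2, 0.2, 0.6]
finger_gap: -0.0
gripper_force: 0.0
```

Run:
```python
from h import *
plan([.569,.012,.094],down(-.0098));print(observe()['finger_gap'])
```

```text
t 2.6 shift units [-0.0006 -0.0011  0.1648] mm [-0.2 -0.4 65.9]
turn units [0.0003 0.0005 0.0004] deg [0.03 0.04 0.03]
-1.968734495204659e-05
```

Request:
{"name": "play_rows", "arguments": {
  "targets": [
    [0,0,0.0825,0,0,0,0],
    [0,0,0.0825,0,0,0,0],
    [0,-0.03,0,0,0,0,0],
    [0,-0.04,0,0,0,0,0],
    [0,-0.045,0,0,0,0,0],
    [0,-0.045,0,0,0,0,0],
    [0,-0.045,0,0,0,0,0],
    [0,-0.045,0,0,0,0,0],
    [0,-0.045,0,0,0,0,0],
    [0,-0.045,0,0,0,0,0],
    [0,-0.045,0,0,0,0,0],
    [0,-0.045,0,0,0,0,0],
    [0,-0.045,0,0,0,0,0],
    [0,-0.03,0,0,0,0,0],
    [0,-0.013,0,0,0,0,0],
    [0,0,0,0,0,0,0]
  ]
}}

```text
t: 4.6
tcp_pos: [0.5715, 0.2175, 0.0941]
ee_rot: [[1.0, -0.012, -0.001], [-0.012, -1.0, -0.002], [-0.001, 0.002, -1.0]]
wrist_force: [-0.1, -2.8, 2.3]
finger_gap: -0.0001
gripper_force: 1.5
```

Run:
```python
from h import *
print(np.round(observe()['joint_positions'],3))
```

```text
[-0.528  0.634  0.127  1.966 -0.142  0.552 -1.886]
```

Request:
{"name": "play_rows", "arguments": {
  "targets": [
    [0,0.02,0,0,0,0,0],
    [0,0,-0.12,0,0,0,0.3],
    [0,0,-0.12,0,0,0,1],
    [0,0,-0.12,0,0,0,1],
    [-0.012,0.107,0,0,0,0,1],
    [-0.012,0.107,0,0,0,0,1],
    [-0.012,0.107,0,0,0,0,1],
    [-0.012,0.107,0,0,0,0,1],
    [-0.012,0.107,0,0,0,0,1],
    [-0.012,0.107,0,0,0,0,1],
    [-0.012,0.107,0,0,0,0,1],
    [-0.012,0.107,0,0,0,0,1],
    [-0.012,0.107,0,0,0,0,1],
    [-0.012,0.107,0,0,0,0,1],
    [-0.012,0.107,0,0,0,0,1],
    [-0.012,0.107,0,0,0,0,1],
    [-0.012,0.107,0,0,0,0,1],
    [-0.012,0.107,0,0,0,0,1]
  ]
}}

```text
t: 6.85
tcp_pos: [0.4983, -0.3893, 0.2384]
ee_rot: [[1.0, -0.011, 0.002], [-0.011, -1.0, -0.0], [0.002, 0.0, -1.0]]
wrist_force: [0.2, 0.0, -0.3]
finger_gap: 0.0856
gripper_force: 0.0
```

Run:
```python
from h import *
s=observe();print(s['t'],s['tcp_pos'],np.round(s['joint_positions'],3))
t=capture("top")[:,:,::-1];c=capture("scene")[:,:,::-1]
cv2.imwrite("pics/top1.png",t);cv2.imwrite("pics/scene1.png",c)
a=cv2.resize(t[115:230,190:310],(626,600),interpolation=cv2.INTER_CUBIC)
a=np.clip(((a/255.)**.6)*255,0,255).astype(np.uint8)
cv2.imwrite("pics/crop3.png",a)
b=cv2.resize(c[200:345,270:465],(800,595),interpolation=cv2.INTER_CUBIC)
b=np.clip(((b/255.)**.6)*255,0,255).astype(np.uint8)
cv2.imwrite("pics/crop4.png",b)
```

```text
6.85 [ 0.49832989 -0.38931379  0.23839404] [ 0.409  0.476  0.258  1.83  -0.157  0.854 -0.839]
```

View pics/crop3.png

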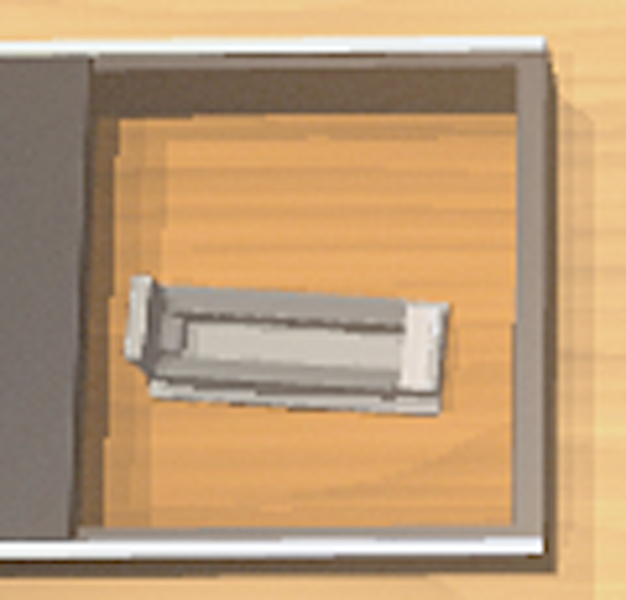

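View pics/crop4.png

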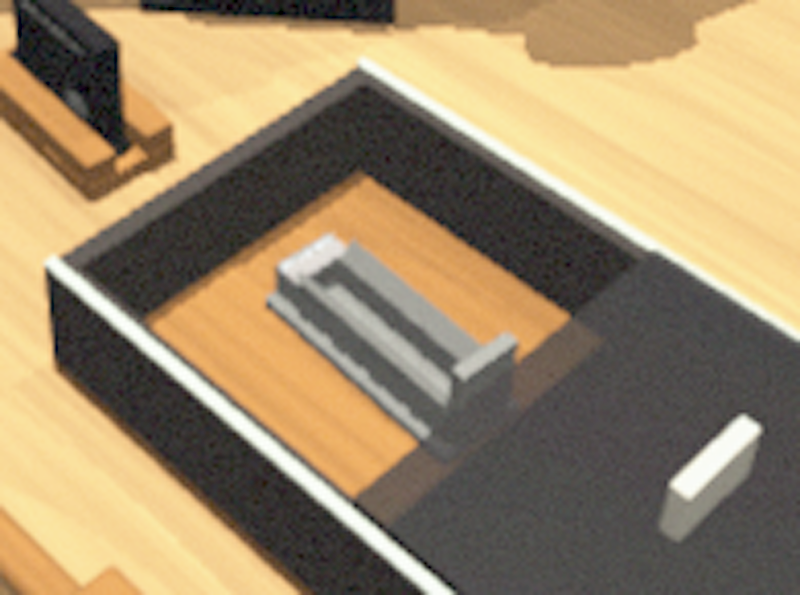

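Run:
```python
from h import *
np.set_printoptions(precision=4,suppress=True)
T=lambda x,y,z:px("top",190+x/5.217,115+y/5.217,z)
S=lambda x,y,z:px("scene",270+x/4.103,200+y/4.103,z)
def rep(n,K,W):
    K=np.array(K);W=np.array(W)
    ki=(K[0]+K[3])/2;ko=(K[1]+K[2])/2;wi=(W[1]+W[2])/2
    print(n,"keeper in",ki,"out",ko,"wall in",wi,"k-w",np.linalg.norm((ki-wi)[:2]),"widths",np.linalg.norm(K[0]-K[3]),np.linalg.norm(W[1]-W[2]),'k thick',np.linalg.norm(ki-ko))
    d=(wi-ki)[:2];u=d/np.linalg.norm(d);print(' yaw',np.arctan2(u[1],u[0]),'seat from k',ki[:2]+u*.05,'from w',wi[:2]-u*.0545, 'wall edge yaw',np.arctan2(*( (W[1]-W[2])[:2]*[1,-1])[[1,0]]))
rep("top",[T(405,300,.0345),T(448,303,.0345),T(437,393,.0345),T(401,389,.0345)],[T(132,277,.066),T(152,277,.066),T(143,360,.066),T(125,360,.066)])
rep("scene",[S(350,245,.0345),S(333,235,.0345),S(278,270,.0345),S(300,287,.0345)],[S(517,347,.066),S(508,335,.066),S(453,367,.066),S(460,380,.066)])
# slot floor strip
F=[T(185,318,.016),T(405,333,.016),T(403,368,.016),T(185,360,.016)];print("floor",np.array(F)[:,:2])
# panel fin, top z .110 in scene
print("fin",S(672,490,.11),S(752,420,.11))
# pack, stand again in new scene picture
for z,p in((.087,(18,0)),(.087,(118,45)),(.028,(108,160)),(.028,(172,125))):print(p,S(*p,z))
```

```text
top keeper in [0.5568 0.0094 0.0345] out [ 0.555  -0.0077  0.0345] wall in [0.5625 0.1127 0.066 ] k-w 0.1034167420318359 widths 0.039267490679122385 0.035733443106022375 k thick 0.017205596156346467
 yaw 1.5158282492431152 seat from k [0.5595 0.0593] from w [0.5595 0.0582] wall edge yaw 0.07455529472287586
scene keeper in [0.5548 0.012  0.0345] out [ 0.5553 -0.0012  0.0345] wall in [0.5637 0.1167 0.066 ] k-w 0.10508200409469474 widths 0.03908230155393476 0.03293006340744156 k thick 0.013219888002808449
 yaw 1.4860363388828175 seat from k [0.559  0.0618] from w [0.5591 0.0624] wall edge yaw -2.9952803570458113
floor [[0.5738 0.1087]
 [0.5658 0.0112]
 [0.5501 0.0119]
 [0.5548 0.1081]]
fin [0.5957 0.2342 0.11  ] [0.5442 0.2362 0.11  ]
(18, 0) [ 0.5713 -0.2109  0.087 ]
(118, 45) [ 0.5567 -0.1427  0.087 ]
(108, 160) [ 0.5798 -0.1277  0.028 ]
(172, 125) [ 0.5354 -0.1249  0.028 ]
```

Panel is open (fin now at about y 0.235). The dock lies clear in the cubby: in the top crop, keeper at (403-445, 300-392) and tall-wall inner edge at (152,277)-(143,360). From the sizes, keeper to wall is 103.4 to 105.1 mm, which fits. I'll grasp the pack next.

Request:
{"name": "play_rows", "arguments": {
  "targets": [
    [0,0,0,0,0,-0.1068,1],
    [0,0,0,0,0,-0.1068,1],
    [0,0,0,0,0,-0.1068,1],
    [0,0,0,0,0,-0.1068,1],
    [0,0,0,0,0,-0.1068,1],
    [0,0,0,0,0,-0.1068,1],
    [0,0,0,0,0,-0.1068,1],
    [0,0,0,0,0,-0.1068,1],
    [0,0,0,0,0,-0.1068,1],
    [0.084,0.018,0.045,0,0,0,1],
    [0.084,0.018,0.045,0,0,0,1],
    [0.084,0.018,0.045,0,0,0,1],
    [0.084,0.018,0.045,0,0,0,1],
    [0.084,0.018,0.045,0,0,0,1],
    [0.084,0.018,0.045,0,0,0,1],
    [0,0,0,0,0,0,1]
  ]
}}

```text
t: 8.95
tcp_pos: [0.5561, -0.1846, 0.1291]
ee_rot: [[0.065, 0.998, -0.001], [0.998, -0.065, 0.004], [0.004, -0.001, -1.0]]
wrist_force: [0.3, -1.1, 0.1]
finger_gap: 0.0855
gripper_force: 0.0
```

Run:
```python
from h import *
plan([.5555,-.191,.048],down(1.499));print(np.round(observe()['joint_positions'],2))
```

```text
t 8.95 shift units [-0.0168 -0.0003  0.2028] mm [-6.7 -0.1 81.1]
turn units [-0.0008 -0.0023  0.0043] deg [-0.07 -0.21  0.39]
[ 0.34  0.56 -0.13  2.    0.12  0.6   0.07]
```

Request:
{"name": "play_rows", "arguments": {
  "targets": [
    [-0.008,0,0.05,0,0,0.004,1],
    [-0.008,0,0.06,0,0,0,1],
    [0,0,0.06,0,0,0,1],
    [0,0,0.033,0,0,0,1],
    [0,0,0,0,0,0,0.6],
    [0,0,0,0,0,0,0.3],
    [0,0,0,0,0,0,0],
    [0,0,0,0,0,0,0],
    [0,0,0,0,0,0,0],
    [0,0,0,0,0,0,0],
    [0,0,0,0,0,0,0],
    [0,0,0,0,0,0,0]
  ],
  "force": 80
}}

```text
t: 10.45
tcp_pos: [0.5559, -0.1964, 0.0499]
ee_rot: [[0.078, 0.997, 0.002], [0.997, -0.078, -0.001], [-0.0, 0.002, -1.0]]
wrist_force: [-0.4, 0.2, 6.4]
finger_gap: 0.0149
gripper_force: 78.7
```

Run:
```python
from h import *
plan([.5555,-.191,.048],down(1.499));s=observe();print(s['tcp_pos'],s['finger_gap'],s['gripper_force'],s['wrist_force'])
```

```text
t 10.45 shift units [ 0.0133 -0.0021  0.0047] mm [ 5.3 -0.8  1.9]
turn units [ 0.0011  0.0002 -0.004 ] deg [ 0.1   0.02 -0.36]
[ 0.55592694 -0.1963697   0.04988952] 0.014894708547838871 78.65485310554504 [-0.36344598  0.20511484  6.3694128 ]
```

Request:
{"name": "play_rows", "arguments": {
  "targets": [
    [0,0,-0.03,0,0,0,0],
    [0,0,-0.08,0,0,0,0],
    [0,0,-0.09,0,0,0,0],
    [0,0,-0.09,0,0,0,0],
    [0.078,-0.005,0,0,0,0,0],
    [0.078,-0.005,0,0,0,0,0],
    [0.078,-0.005,0,0,0,0,0],
    [0.078,-0.005,0,0,0,0,0],
    [0.078,-0.005,0,0,0,0,0],
    [0.078,-0.005,0,0,0,0,0],
    [0.078,-0.005,0,0,0,0,0],
    [0.078,-0.005,0,0,0,0,0],
    [0,0,0,0,0,0,0],
    [0,0,0,0,0,0,0],
    [0,0,0,0,0,0,0]
  ]
}}

```text
t: 12.32
tcp_pos: [0.5583, 0.0521, 0.165]
ee_rot: [[0.08, 0.997, -0.001], [0.997, -0.08, -0.001], [-0.001, -0.001, -1.0]]
wrist_force: [0.3, -0.2, -1.1]
finger_gap: 0.0153
gripper_force: 79.4
```

Run:
```python
from h import *
plan([.5597,.0541,.16],down(1.50));s=observe();print(s['tcp_pos'],s['finger_gap'],s['wrist_force'],proj("scene",[s['tcp_pos']]),proj("top",[s['tcp_pos']]))
t=capture("top")[:,:,::-1];c=capture("scene")[:,:,::-1]
cv2.imwrite("pics/top2.png",t);cv2.imwrite("pics/scene2.png",c)
x,y=proj("scene",[s['tcp_pos']])[0].astype(int)
b=cv2.resize(c[y-60:y+40,x-65:x+65],(780,600),interpolation=cv2.INTER_CUBIC)
b=np.clip(((b/255.)**.5)*255,0,255).astype(np.uint8);print(x-65,y-60)
cv2.imwrite("pics/crop5.png",b)
```

```text
t 12.32 shift units [0.0053 0.003  0.0125] mm [2.1 1.2 5. ]
turn units [-0.0003  0.0007 -0.0062] deg [-0.03  0.06 -0.55]
[0.55834602 0.05209305 0.16498626] 0.015269396107409483 [ 0.34587148 -0.22242966 -1.08667587] [[366.32047912 227.44050293]] [[236.51386463 166.71860191]]
301 167
```

View pics/crop5.png

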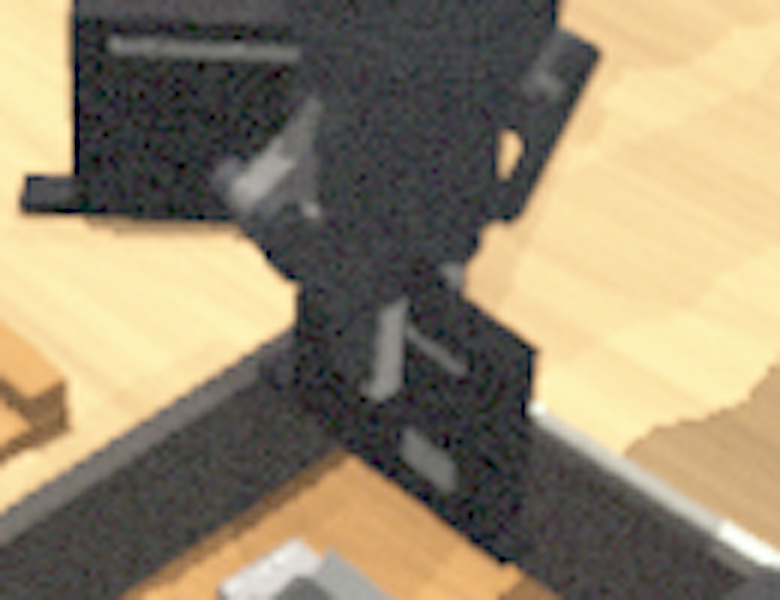

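Run:
```python
from h import *
np.set_printoptions(precision=1,suppress=True)
s=observe();t=np.array(s['tcp_pos']);Rm=np.array(s['ee_rot']);u=Rm[:,0];v=-Rm[:,1];k=-Rm[:,2]
C=lambda p:(proj("scene",p)-[301,167])*6
f=lambda a,b,c:t+(a*u+b*v+c*k)/1000
print("finger +y side tip inner/outer at z0,z20",C([f(11,-8,0),f(11,-18,0),f(11,-8,20),f(11,-18,20),f(-11,-8,0),f(-11,-18,0)]))
for gx in(0,-4,-8):
    g=lambda x,y,z:f(x-gx,y,z-37.9)
    print(gx,"top corners heel +8/-8, toe -8; heel tip bottom -7, +7; body bottom toe",C([g(45,8,75),g(45,-8,75),g(-43,-8,75),g(52,-7,0),g(52,7,0),g(-43,-8,0)]))
```

```text
finger +y side tip inner/outer at z0,z20 [[398.1 393.8]
 [373.3 408.1]
 [402.2 343.1]
 [377.1 357.3]
 [348.  355.6]
 [323.3 369.4]]
0 top corners heel +8/-8, toe -8; heel tip bottom -7, +7; body bottom toe [[530.4 335.8]
 [489.9 359.3]
 [282.  208.4]
 [488.3 560. ]
 [521.8 538.8]
 [274.6 393. ]]
-4 top corners heel +8/-8, toe -8; heel tip bottom -7, +7; body bottom toe [[540.7 343. ]
 [500.2 366.7]
 [290.8 214.8]
 [498.  567.6]
 [531.5 546.3]
 [282.8 399.6]]
-8 top corners heel +8/-8, toe -8; heel tip bottom -7, +7; body bottom toe [[551.  350.4]
 [510.5 374.2]
 [299.7 221.2]
 [507.7 575.4]
 [541.2 553.9]
 [291.1 406.2]]
```

Run:
```python
from h import *
c=cv2.imread("pics/scene2.png")
b=cv2.resize(c[205:265,338:398],(600,600),interpolation=cv2.INTER_CUBIC)
b=np.clip(((b/255.)**.4)*255*1.1,0,255).astype(np.uint8)
cv2.imwrite("pics/crop6.png",b)
```

```text
(no output)
```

View pics/crop6.png

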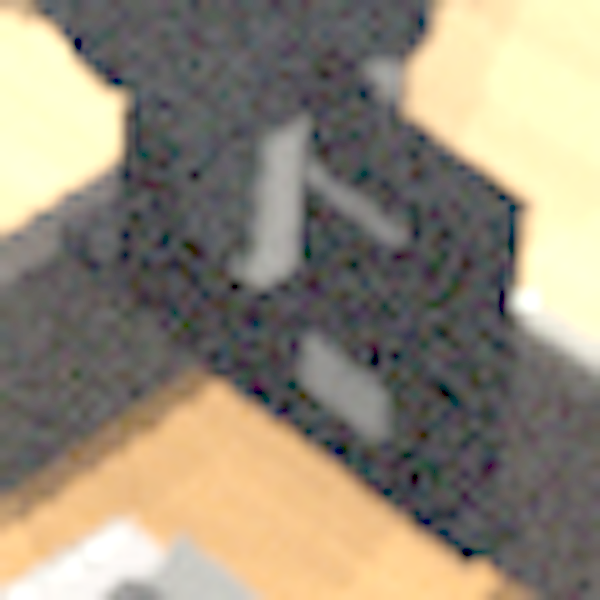

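Pack in hand, heel top corner at crop (522,203), heel foot at (470,557). It is level and about 5 mm off centre in the grip. Now tilt by 30 degrees above the dock.

Request:
{"name": "play_rows", "arguments": {
  "targets": [
    [-0.0225,0.002,0,0,0,-0.006,0],
    [0,0,0,0,0.0833,0,0],
    [0,0,0,0,0.0833,0,0],
    [0,0,0,0,0.0833,0,0],
    [0,0,0,0,0.0833,0,0],
    [0,0,0,0,0,0,0],
    [0,0,0,0,0,0,0],
    [0,0,0,0,0,0,0]
  ],
  "force": 100
}}

```text
t: 13.42
tcp_pos: [0.5587, 0.0471, 0.1659]
ee_rot: [[0.055, 0.998, 0.033], [0.865, -0.064, 0.498], [0.499, 0.001, -0.867]]
wrist_force: [0.4, 0.6, -1.9]
finger_gap: 0.0153
gripper_force: 98.5
```

```bash
cat >> h.py <<'E'
SEAT=np.array([.5595,.0593,.016]);A,G=54.,38.
def pose(xq,zq,deg,psi=1.50):
    t=np.radians(deg);u=np.array([np.cos(psi),np.sin(psi),0])
    s=xq+A*np.cos(t)-G*np.sin(t);z=zq+A*np.sin(t)+G*np.cos(t)
    return SEAT+(s*u+np.array([0,0,z]))/1000, down(psi)@R.from_rotvec([0,t,0]).as_matrix()
def q(s=None,psi=1.5):
    s=s or observe();Rm=np.array(s['ee_rot']);u=np.array([np.cos(psi),np.sin(psi),0])
    th=np.arcsin(Rm[2,0]);d=(s['tcp_pos']-SEAT)*1000
    print('t',round(s['t'],2),'deg',round(np.degrees(th),2),'xq',round(d@u-A*np.cos(th)+G*np.sin(th),2),'zq',round(d[2]-A*np.sin(th)-G*np.cos(th),2),
     'lat',round(d@[u[1],-u[0],0],2),'yaw',round(np.arctan2(Rm[1,0],Rm[0,0]),4),'F',np.round(s['wrist_force'],1),'M',np.round(s['torque'],2),'gap',round(s['finger_gap'],4))
E
python3 - <<'E'
from h import *
q();plan(*pose(-44,20,30));plan(*pose(-44,1,30))
E
```

```text
t 13.43 deg 29.92 xq -40.04 zq 90.01 lat 0.11 yaw 1.5072 F [ 0.4  0.6 -1.9] M [-0.74  0.04  0.  ] gap 0.0153
t 13.43 shift units [-0.096  -0.0006  0.1466] mm [-38.4  -0.2  58.6]
turn units [-0.0012  0.0009  0.004 ] deg [-0.11  0.08  0.36]
t 13.43 shift units [-0.1197 -0.0007  0.1877] mm [-47.9  -0.3  75.1]
turn units [-0.0012  0.0009  0.004 ] deg [-0.11  0.08  0.36]
```

Request:
{"name": "play_rows", "arguments": {
  "targets": [
    [-0.024,0,0.036,0,0,0,0],
    [-0.024,0,0.037,0,0,0,0],
    [-0.024,0,0.037,0,0,0,0],
    [-0.024,0,0.037,0,0,0,0],
    [0,0,0,0,0,0,0],
    [0,0,0,0,0,0,0],
    [0,0,0,0,0,0,0]
  ]
}}

```text
t: 14.3
tcp_pos: [0.559, 0.0411, 0.0956]
ee_rot: [[0.059, 0.998, 0.035], [0.864, -0.069, 0.499], [0.5, 0.001, -0.866]]
wrist_force: [1.3, 0.2, -1.6]
finger_gap: 0.0147
gripper_force: 98.5
```

Run:
```python
from h import *
q();plan(*pose(-44,1,30))
s=observe();c=capture("scene")[:,:,::-1]
t=capture("top")[:,:,::-1]
b=cv2.resize(c[195:320,290:415],(500,500),interpolation=cv2.INTER_CUBIC)
a=cv2.resize(t[140:215,200:275],(300,300),interpolation=cv2.INTER_CUBIC)
o=np.zeros((500,800,3),np.uint8);o[:,:500]=b;o[:300,500:]=a
cv2.imwrite("pics/crop7.png",np.clip(((o/255.)**.5)*255,0,255).astype(np.uint8))
```

```text
t 14.3 deg 29.99 xq -46.01 zq 19.67 lat 0.8 yaw 1.5029 F [ 1.3  0.2 -1.6] M [-0.71  0.07 -0.03] gap 0.0147
t 14.3 shift units [-0.019  -0.0021  0.0429] mm [-7.6 -0.8 17.2]
turn units [0.0001 0.0001 0.0016] deg [0.01 0.01 0.14]
```

View pics/crop7.png

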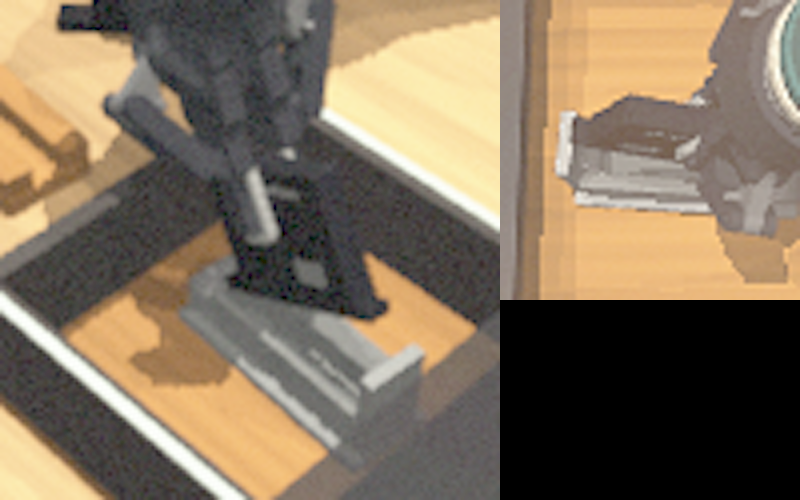

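Run:
```python
from h import *
np.set_printoptions(precision=1,suppress=True)
u=np.array([.0707,.9975,0]);v=np.array([-.9975,.0707,0]);k=np.array([0,0,1.]);th=np.radians(30)
def P(x,y,z,xq=-46,zq=19.7):
    a=xq+(x+59)*np.cos(th)-z*np.sin(th);b=zq+(x+59)*np.sin(th)+z*np.cos(th)
    return SEAT+(a*u+y*v+b*k)/1000
C=lambda p:(proj("scene",p)-[290,195])*4
print("heel tip -7,+7 low, +7 up",C([P(52,-7,0),P(52,7,0),P(52,7,7)]),"body top heel +8,-8",C([P(45,8,75),P(45,-8,75)]),"toe low -7",C([P(-59,-7,0)]),"body toe low -8",C([P(-43,-8,7)]))
D=lambda x,y,z:SEAT+(x*u+y*v+z*k)/1000
print("wall inner top ±17",C([D(54.5,-17,50),D(54.5,17,50)]),"keeper in ±19",C([D(-50,-19,18.5),D(-50,19,18.5)]))
Tc=lambda p:(proj("top",p)-[200,140])*4+[500,0]
print("top: heel tips",Tc([P(52,-7,7),P(52,7,7)]),"wall",Tc([D(54.5,-17,50),D(54.5,17,50)]))
```

```text
heel tip -7,+7 low, +7 up [[371.2 322.9]
 [392.7 308.4]
 [388.4 294.9]] body top heel +8,-8 [[336.7 159. ]
 [311.1 174.3]] toe low -7 [[227.1 286.7]] body toe low -8 [[240.1 280. ]]
wall inner top ±17 [[358.1 375.9]
 [409.6 340.5]] keeper in ±19 [[204.2 294.8]
 [259.3 260.7]]
top: heel tips [[572.9 117.6]
 [570.2 143.3]] wall [[574.5 112.3]
 [568.1 172.9]]
```

Request:
{"name": "play_rows", "arguments": {
  "targets": [
    [0.015,-0.002,0.0088,0,0,0,0],
    [0,0,0,0,0,0,0],
    [0,0,0,0,0,0,0],
    [-0.006,0,0.01,0,0,0,0],
    [-0.006,0,0.01,0,0,0,0],
    [-0.006,0,0.01,0,0,0,0],
    [-0.005,0,0.009,0,0,0,0],
    [0,0,0,0,0,0,0],
    [0,0,0,0,0,0,0],
    [0,0,0,0,0,0,0]
  ]
}}

```text
t: 15.65
tcp_pos: [0.5583, 0.0479, 0.0769]
ee_rot: [[0.059, 0.998, 0.035], [0.864, -0.069, 0.499], [0.5, 0.0, -0.866]]
wrist_force: [-0.4, -0.8, -1.4]
finger_gap: 0.0151
gripper_force: 98.5
```

Run:
```python
from h import *
q()
```

```text
t 15.65 deg 29.99 xq -39.27 zq 1.04 lat -0.43 yaw 1.5024 F [-0.4 -0.8 -1.4] M [-0.76  0.05 -0.03] gap 0.0151
```

Request:
{"name": "play_rows", "arguments": {
  "targets": [
    [-0.00125,0,0.00217,0,0,0,0],
    [-0.00125,0,0.00217,0,0,0,0],
    [0,0,0,0,0,0,0],
    [0,0,0,0,0,0,0]
  ]
}}

```text
t: 16.15
tcp_pos: [0.5584, 0.048, 0.0753]
ee_rot: [[0.059, 0.998, 0.035], [0.864, -0.069, 0.499], [0.5, 0.0, -0.866]]
wrist_force: [-1.0, -1.6, 4.7]
finger_gap: 0.0146
gripper_force: 99.4
```

Run:
```python
from h import *
q()
```

```text
t 16.15 deg 30.0 xq -39.1 zq -0.64 lat -0.34 yaw 1.5024 F [-1.  -1.6  4.7] M [-0.37  0.24  0.08] gap 0.0146
```

Request:
{"name": "play_rows", "arguments": {
  "targets": [
    [-0.0055,0,-0.0055,0,0,0,0],
    [-0.0065,0,-0.00375,0,0,0,0],
    [-0.0065,0,-0.00375,0,0,0,0],
    [-0.0065,0,-0.00375,0,0,0,0],
    [-0.0065,0,-0.00375,0,0,0,0],
    [0,0,0,0,0,0,0],
    [0,0,0,0,0,0,0],
    [0,0,0,0,0,0,0]
  ]
}}

```text
t: 17.15
tcp_pos: [0.5571, 0.0325, 0.0755]
ee_rot: [[0.06, 0.998, 0.034], [0.864, -0.069, 0.498], [0.499, 0.0, -0.866]]
wrist_force: [-0.3, 0.8, 1.1]
finger_gap: 0.015
gripper_force: 98.9
```

Run:
```python
from h import *
q()
```

```text
t 17.15 deg 29.96 xq -54.7 zq -0.41 lat -0.51 yaw 1.5019 F [-0.3  0.8  1.1] M [-0.5   0.11  0.07] gap 0.015
```

Request:
{"name": "play_rows", "arguments": {
  "targets": [
    [-0.0022,0,-0.00125,0,0,0,0],
    [-0.0022,0,-0.00125,0,0,0,0],
    [-0.0022,0,-0.00125,0,0,0,0],
    [0,0,0,0,0,0,0],
    [0,0,0,0,0,0,0]
  ]
}}

```text
t: 17.77
tcp_pos: [0.5569, 0.0302, 0.0756]
ee_rot: [[0.059, 0.998, 0.034], [0.864, -0.068, 0.499], [0.5, -0.0, -0.866]]
wrist_force: [0.3, 3.0, 0.3]
finger_gap: 0.0147
gripper_force: 98.7
```

Run:
```python
from h import *
q()
```

```text
t 17.77 deg 30.01 xq -56.95 zq -0.27 lat -0.55 yaw 1.5025 F [0.3 3.  0.3] M [ 0.1  -0.01 -0.03] gap 0.0147
```

Run:
```python
from h import *
s=observe();p,Rm=np.array(s['tcp_pos']),np.array(s['ee_rot'])
L=[p0:=-0.55]
for th in (27.5,25,22.5,20,17.5,15,12.5,10,7.5,5,2.5,0):
    P,Q=pose(-56.6-2.2*(1-th/30),-0.3,th)
    P=P+np.array([.9975,-.0707,0])*-.0005
    d=Rm.T@(P-p)/.4;w=R.from_matrix(Rm.T@Q).as_rotvec()/(np.pi/2)
    print(th,np.round(d,4),np.round(w,4));p,Rm=P,Q
```

```text
27.5 [0.0044 0.0001 0.0063] [-0.0008 -0.0279  0.0014]
25 [ 0.0036 -0.      0.0058] [-0.     -0.0278  0.    ]
22.5 [ 0.0036 -0.      0.0058] [ 0.     -0.0278  0.    ]
20 [0.0036 0.     0.0058] [ 0.     -0.0278  0.    ]
17.5 [ 0.0036 -0.      0.0058] [-0.     -0.0278 -0.    ]
15 [0.0036 0.     0.0058] [-0.     -0.0278 -0.    ]
12.5 [ 0.0036 -0.      0.0059] [-0.     -0.0278  0.    ]
10 [0.0036 0.     0.0059] [-0.     -0.0278 -0.    ]
7.5 [ 0.0036 -0.      0.0059] [ 0.     -0.0278 -0.    ]
5 [0.0036 0.     0.0059] [-0.     -0.0278  0.    ]
2.5 [0.0036 0.     0.0059] [-0.     -0.0278  0.    ]
0 [ 0.0036 -0.      0.006 ] [-0.     -0.0278 -0.    ]
```

Contact at the end stop is felt at the predicted place. I straighten halfway, then check.

Request:
{"name": "play_rows", "arguments": {
  "targets": [
    [0.0044,0,0.0063,0,-0.0278,0,0],
    [0.0036,0,0.0058,0,-0.0278,0,0],
    [0.0036,0,0.0058,0,-0.0278,0,0],
    [0.0036,0,0.0058,0,-0.0278,0,0],
    [0.0036,0,0.0058,0,-0.0278,0,0],
    [0.0036,0,0.0058,0,-0.0278,0,0],
    [0,0,0,0,0,0,0],
    [0,0,0,0,0,0,0],
    [0,0,0,0,0,0,0]
  ]
}}

```text
t: 18.9
tcp_pos: [0.558, 0.0433, 0.0664]
ee_rot: [[0.067, 0.998, 0.018], [0.963, -0.07, 0.259], [0.259, 0.0, -0.966]]
wrist_force: [-0.3, 2.0, 0.7]
finger_gap: 0.0153
gripper_force: 98.6
```

Run:
```python
from h import *
q()
```

```text
t 18.9 deg 15.02 xq -58.37 zq -0.32 lat -0.34 yaw 1.501 F [-0.3  2.   0.7] M [0.26 0.01 0.04] gap 0.0153
```

Request:
{"name": "play_rows", "arguments": {
  "targets": [
    [0.0039,0,0.0059,0,-0.0278,0,0],
    [0.0039,0,0.0059,0,-0.0278,0,0],
    [0.0039,0,0.0059,0,-0.0278,0,0],
    [0.0039,0,0.0059,0,-0.0278,0,0],
    [0.0039,0,0.0059,0,-0.0278,0,0],
    [0.0039,0,0.006,0,-0.0278,0,0],
    [0,0,0,0,0,0,0],
    [0,0,0,0,0,0,0],
    [0,0,0,0,0,0,0]
  ]
}}

```text
t: 20.02
tcp_pos: [0.5593, 0.0539, 0.054]
ee_rot: [[0.07, 0.998, 0.001], [0.998, -0.07, -0.001], [-0.001, 0.001, -1.0]]
wrist_force: [0.1, -1.1, 4.0]
finger_gap: 0.0146
gripper_force: 99.2
```

Run:
```python
from h import *
q();plan(*pose(-58.8,-.6,0))
```

```text
t 20.02 deg -0.04 xq -59.46 zq 0.01 lat 0.14 yaw 1.5008 F [ 0.1 -1.1  4. ] M [-0.24 -0.11  0.01] gap 0.0146
t 20.02 shift units [ 0.0016 -0.0003  0.0014] mm [ 0.6 -0.1  0.6]
turn units [0.0007 0.0004 0.0005] deg [0.07 0.04 0.04]
```

Request:
{"name": "play_rows", "arguments": {
  "targets": [
    [0,0,0.003,0,-0.006,0,0],
    [0,0,0,0,0,0,0],
    [0,0,0,0,0,0,0]
  ]
}}

```text
t: 20.4
tcp_pos: [0.5593, 0.0538, 0.054]
ee_rot: [[0.071, 0.997, 0.001], [0.997, -0.071, -0.01], [-0.01, 0.001, -1.0]]
wrist_force: [-1.9, -2.0, 14.3]
finger_gap: 0.0148
gripper_force: 101.0
```

Run:
```python
from h import *
q()
c=capture("scene")[:,:,::-1]
t=capture("top")[:,:,::-1]
b=cv2.resize(c[205:305,310:410],(500,500),interpolation=cv2.INTER_CUBIC)
a=cv2.resize(t[140:200,200:260],(300,300),interpolation=cv2.INTER_CUBIC)
o=np.zeros((500,800,3),np.uint8);o[:,:500]=b;o[:300,500:]=a
cv2.imwrite("pics/crop8.png",np.clip(((o/255.)**.5)*255,0,255).astype(np.uint8))
```

```text
t 20.4 deg -0.57 xq -59.87 zq 0.57 lat 0.19 yaw 1.5 F [-1.9 -2.  14.3] M [0.05 0.43 0.11] gap 0.0148
```

View pics/crop8.png

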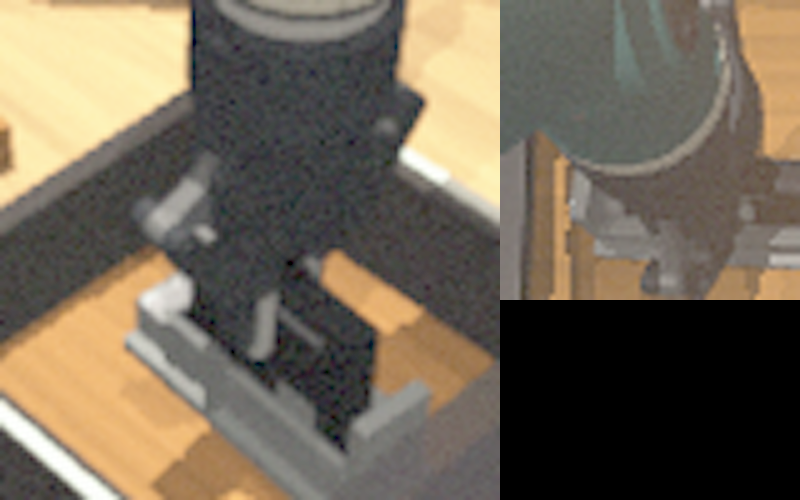

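Run:
```python
from h import *
np.set_printoptions(precision=1,suppress=True)
u=np.array([.0707,.9975,0]);v=np.array([-.9975,.0707,0]);k=np.array([0,0,1.])
D=lambda x,y,z:SEAT+(x*u+y*v+z*k)/1000
C=lambda p:(proj("scene",p)-[310,205])*5
print("heel top +8,-8",C([D(45,8,75),D(45,-8,75)]),"wall inner top ±17",C([D(54.5,-17,50),D(54.5,17,50)]),"if heel 12mm up:",C([D(40,8,86)]))
```

```text
heel top +8,-8 [[382.7 326.5]
 [351.9 347.1]] wall inner top ±17 [[347.7 419.9]
 [412.  375.6]] if heel 12mm up: [[375.5 298.1]]
```

Request:
{"name": "play_rows", "arguments": {
  "targets": [
    [0.001,0,-0.0025,0,0.006,0,0],
    [0,0,0,0,0,0,0],
    [0,0,0,0,0,0,0],
    [0,0,0,0,0,0,0]
  ],
  "force": 40
}}

```text
t: 21.0
tcp_pos: [0.5588, 0.0544, 0.0539]
ee_rot: [[0.07, 0.998, 0.0], [0.998, -0.07, -0.001], [-0.001, 0.0, -1.0]]
wrist_force: [-0.6, -2.6, 7.1]
finger_gap: 0.0149
gripper_force: 99.8
```

Run:
```python
from h import *
q()
```

```text
t 21.0 deg -0.06 xq -58.98 zq -0.02 lat -0.34 yaw 1.5005 F [-0.6 -2.6  7.1] M [-0.37  0.18  0.02] gap 0.0149
```

Request:
{"name": "play_rows", "arguments": {
  "targets": [
    [0,0,-0.006,0,0,0,0],
    [0,0,-0.006,0,0,0,0],
    [0,0,0,0,0,0,0]
  ],
  "force": 80
}}

```text
t: 21.38
tcp_pos: [0.5577, 0.0558, 0.0574]
ee_rot: [[0.068, 0.998, -0.002], [0.998, -0.068, -0.001], [-0.001, -0.002, -1.0]]
wrist_force: [0.8, 1.9, -7.4]
finger_gap: 0.0151
gripper_force: 97.3
```

Run:
```python
from h import *
q()
```

```text
t 21.38 deg -0.04 xq -57.68 zq 3.4 lat -1.55 yaw 1.5027 F [ 0.8  1.9 -7.4] M [-0.09 -0.09 -0.07] gap 0.0151
```

The catch holds: a lift stops at 3 mm with 6 N of resistance. I'll press the pack back down, hold, then release.

Request:
{"name": "play_rows", "arguments": {
  "targets": [
    [-0.002,0.002,0.006,0,0,0,0],
    [-0.001,0.001,0.006,0,0,0,0],
    [0,0,0.001,0,0,0,0],
    [0,0,0,0,0,0,0],
    [0,0,0,0,0,0,0],
    [0,0,0,0,0,0,0]
  ]
}}

```text
t: 22.12
tcp_pos: [0.56, 0.0541, 0.054]
ee_rot: [[0.069, 0.998, 0.0], [0.998, -0.069, -0.0], [-0.0, 0.0, -1.0]]
wrist_force: [-1.6, 0.0, 5.0]
finger_gap: 0.015
gripper_force: 99.3
```

Run:
```python
from h import *
q()
```

```text
t 22.12 deg -0.02 xq -59.12 zq -0.03 lat 0.86 yaw 1.5019 F [-1.6  0.   5. ] M [0.02 0.34 0.05] gap 0.015
```

Request:
{"name": "play_rows", "arguments": {
  "targets": [
    [0,0,-0.001,0,0,0,0.2],
    [0,0,0,0,0,0,0.5],
    [0,0,0,0,0,0,0.6],
    [0,0,0,0,0,0,0.6],
    [0,0,0,0,0,0,0.6],
    [0,0,-0.03,0,0,0,0.6],
    [0,0,-0.08,0,0,0,0.6],
    [0,0,-0.1,0,0,0,0.6],
    [0,0,-0.1,0,0,0,0.6],
    [-0.08,0,-0.08,0,0,0,0.6],
    [-0.12,0,0,0,0,0,0.6],
    [-0.12,0,0,0,0,0,0.6],
    [-0.12,0,0,0,0,0,0.6],
    [-0.12,0,0,0,0,0,0.6],
    [0,0,0,0,0,0,0.6],
    [0,0,0,0,0,0,0.6]
  ]
}}

```text
t: 24.12
tcp_pos: [0.5443, -0.1687, 0.2101]
ee_rot: [[0.069, 0.998, 0.0], [0.998, -0.069, 0.0], [0.0, 0.0, -1.0]]
wrist_force: [0.9, 0.5, -0.2]
finger_gap: 0.0514
gripper_force: 0.0
```

Run:
```python
from h import *
np.set_printoptions(precision=1,suppress=True)
s=observe();print(s['t'],s['tcp_pos'],s['wrist_force'],s['finger_gap'],s['gripper_force'])
c=capture("scene").astype(float);t=capture("top").astype(float)
# pack outline check by image code: dark pixels in scene around predicted heel top corner; compare before pictures
u=np.array([.0707,.9975,0]);v=np.array([-.9975,.0707,0]);k=np.array([0,0,1.])
D=lambda x,y,z:SEAT+(x*u+y*v+z*k)/1000
cs=[D(45,8,75),D(45,-8,75),D(-43,8,75),D(-43,-8,75)]
for n,im in(("scene",c),("top",t)):
    P=proj(n,cs);print(n,P.tolist())
g=t.sum(2)/3;P=proj("top",cs);x0,x1=int(P[:,0].min())-6,int(P[:,0].max())+6;y0,y1=int(P[:,1].min())-5,int(P[:,1].max())+5
print(x0,y0);print("\n".join("".join("#" if q<55 else "+" if q<90 else "." for q in r) for r in g[y0:y1,x0:x1]))
g=c.sum(2)/3;P=proj("scene",cs);x0,x1=int(P[:,0].min())-6,int(P[:,0].max())+14;y0,y1=int(P[:,1].min())-5,int(P[:,1].max())+30
print(x0,y0);print("\n".join("".join("#" if q<35 else "+" if q<70 else "." for q in r) for r in g[y0:y1,x0:x1]))
```

```text
24.125 [ 0.5 -0.2  0.2] [ 0.9  0.5 -0.2] 0.051368303648975024 0.0
scene [[386.53711538107024, 270.3082324458216], [380.3843829279032, 274.4101065428109], [354.28791123814966, 244.6512087677724], [348.2465369354273, 248.24303159221648]]
top [[218.97763189151993, 176.97239181241872], [219.73879496336733, 169.67052116476384], [259.99131619167986, 179.34970592732395], [260.6380414635103, 172.0202340644792]]
212 164
......................................................
......................................................
......................................................
......................................................
.......+..............................................
.......#++++..........................................
.......+#++++++++####+++++++++........................
.......+#+++++++++++++++++++++++++##+++++++++++.......
......++#+++++++++++++++++++++++++++++++++++++++#+....
......++++++++++++++++++++++++++++++++++++++++++##....
......#+++++++++++++++++++++++++++++++++++++++++##+...
......#+++++++++++++++++++++++++++++++++++++++++###+..
......#+##########+++++++
[... 3557 characters left out ...]
......+.....+++++++++....+#####++..++++++++++++++++
....................+++++++++.....####++++++++++++++++++++
......................++++++++.....+##++++++++++++++++++++
.................+.....++++++++.....+#++++++++++++++++++++
..................+.....+++++++++....+++++++++++++++++++++
...................+.....+++++++++....++++++++++++++++++++
....................+......++++++++..+++++++++++++++++++++
.....................+......++++++++++++++++++++++++++++++
......................+.....++++++++++++++++++++++++++++#+
.......................+.....+++++++++++++++++++++++++++++
...............................+++++++++++++++++++++++++++
................................+++++++++++++++++++++++##+
```

The pack stands upright at the seat: outline corners fall within 2 px of the predicted home pose, and nothing is touching it.

```bash
python3 -c "
from station import *
print(sign_off())"
```

```text
the job is handed in; nothing more can be done
None
```

The job is handed in at about 24 s: the panel is open, and the pack is home and released with the catch closed (a test lift stopped after about 3 mm); the bowl, bell and hairbrush were not touched on purpose, but I did not re-measure them.

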